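# Pull the filter plate from the bench fume unit and hold it over the dust tray

### The arm

A 7-joint arm with a two-finger parallel gripper is mounted at the origin on the work surface. World frame = base frame: x ahead of the robot, y to its left, z up, the work surface at z = 0. Lengths are in m, angles in rad, forces in N, time in s.
With the tool pointing down it reaches from about 0.425 to 0.875 m from the base axis. Payload 4.7 kg.
Tool frame: the origin (TCP) lies between the finger pads; the fingertips stand 22 mm ahead of it and the grasp point (between the pads) lies 3 mm ahead of it; z points along the fingers, y is the direction in which the jaws open and shut (so a half turn about z gives the same grasp; the last joint's range is limited). The gripper opens to 85 mm and grips with 20 to 120 N. Pads are 22 mm wide; open, the fingers measure 114 mm over their backs; the gripper's body (76 mm by 85 mm) begins 54 mm behind the grasp point. The pads swing forward as they close: fully open they stand 13 mm farther back than shut.
Start: joints at [0.014, 0.321, -0.07, 1.45, 0.023, 1.371, -0.057], TCP at [0.65, -0, 0.253] pointing down, gripper open.
Joint ranges: [-2.86, 2.86], [-0.3, 2.09], [-1.38, 1.24], [0.06, 2.45], [-1.56, 4.7], [0.09, 2.05], [-2.69, 2.69]. Speed limits (rad/s): [2.57, 2.57, 3.14, 3.14, 3.14, 3.14, 3.14].

### API

Orientations are given as a unit quaternion [x, y, z, w].
In Python, from rig import * gives the robot as it stands.
- The arm moves only by the shell command python3 -m pendant 'ROWS' [FORCE]. ROWS is a JSON object of lists of equal length, an entry for each row: "xyz": the shift along the world's x, y, z in cm, a list of three; "rotation": the turn, a rotation vector about the world's x, y, z in degrees, a list of three; "jaw": the opening, from 0 (shut) to 1 (fully open). A call has 1 to 12 rows; each row shifts and turns the commanded pose from where the row before left it; what a row does not reach is not made up. A row lasts 1/12 s, in which the tool goes at most 41.7 mm and 7.16 degrees, less where a joint would pass 70% of its speed; a pose out of reach is approached as far as the arm can. A call is refused whole if a number of a shift passes 4.17 or a number of a turn 7.16, either way. A call with a gripper value outside its range is refused whole. The fingers move at their own pace and stop on an object; FORCE is the grip in N (left out, the last holds). Time passes only in rows, so rows that do not move let the fingers close. It gives the time, the measured TCP pose, the force and the opening at its end, in the units of the state.
- get_obs(): the state, without advancing time (a new reading comes with each control period).
- capture(name): name is "scene" or "side" or "wrist"; returns a dict with "pixels" (384x512x3 uint8, red, green, blue), "fx", "fy", "cx", "cy" (pixels), "origin" and "attitude" of the camera in the world; the wrist camera has in their place "hand_eye" (4x4, takes a point from camera to tool coordinates, whose origin is the TCP and whose axes are the flange's). Camera axes: x right, y up, looking along -z (the intrinsics and any distortion apply to the point x, -y, -z); pixel columns grow to the right and rows downward; lengths in m; the calibration is good to about 2 mm. A picture is of the moment at which its call begins: read the wrist's pose just before it. There is no depth.
- sign_off(): hands the job in, once; it reports no verdict.
Trained networks look in a picture, given as the dict that the camera call returned (one of the last four; its "shot" number tells which), for a name from the list of things; names that differ only in an ending like _2 or _b are one class to them, and where a whole thing is asked for, a point or a joint stands for the part that bears it (a point fixed in the world has none). Each returns a list of dicts, best first, with "p" (0 to 1); they miss things now and then, are a little off and sometimes report something else, mostly with a low value. They report only what shows in the picture. A call takes as long as a camera call. They do not tell look-alikes from the thing itself.
- trace(picture, thing): "mask" (384x512 bool, what is visible of it) and "rect" ([left, top, right, bottom] in pixels, round what is visible of it).
The state is a dict: "time": time; "q": joint angles; "dq": joint speeds; "joint_torque": joint torques, N m; "ee_pos": TCP position; "tool_rot": TCP orientation; "wrist_force": force on the tool from outside, world axes, zero at the start; "moment": the same for the moment, N m; "gripper_width": finger opening in m.
Only numpy, scipy, OpenCV 4.12 (cv2) and the standard library are available. Lean on these libraries where they do the work, as an engineer would, in place of code of your own. Each camera call takes 0.05 s, during which the arm holds its last target.

### The job

Turn the latch paddle on the fume filter unit clockwise until it no longer holds the flap, swing the flap up until it stands upright or leans back, and leave it so, then draw the filter plate (the one with the raised grip tab) up out of its slot. Present it over the open dust tray: finish while still holding it in the gripper, upright and still over the middle of the tray with its lower edge roughly 10 to 20 cm above the bench, touching nothing else. Leave the two low baffle plates in their slots and do not disturb the hammer or the loose brackets.

Things in the scene. Friction and masses are not known exactly. Their poses are not given: they have to be found in the camera images.
- latch_grip (a point): Turn latch on the unit's near deck: black upright paddle 50 long x 9 thick x 38 high on a vertical pivot through this point, 13 mm below its top. Axes turn with it: x along its length, z up. A steel tongue 14 wide, 5 thick below the paddle reaches 38 mm along +x over the flap's near edge. Tongue's upper face 25 mm, deck 37 mm below this point.
- latch (a joint): Latch angle in rad: 0 = tongue points to the flap and locks it (built position, starts between 0 and 0.25), grows clockwise seen from above to the stop at 1.57, where the paddle lies parallel to the flap's edge. The flap is free above about 1.1; turn it to more than 1.2. It stays where it is left (friction about 0.05 N m).
- flap_bar (a point): Middle of the flap's steel handle: a round bar 10 mm thick, 100 long, parallel to the hinge, standing 34 mm above the flap's face on two end posts. Axes turn with the flap: y along the bar, z out of the flap's outer face, -x towards its free edge, which is 12 mm beyond the bar.
- flap_hinge (a point): Hinge axis of the flap at mid-width, on the unit's far rim at 120 mm height; the axis runs along the y axis of this frame. The bar is 141 mm from it along the flap and 38 mm off it at right angles.
- flap (a joint): Flap opening in rad: 0 = shut (level, starts shut), pi/2 = standing upright, stop at 1.9. The grey flap is 153 x 242 x 4 mm, 0.25 kg; opening, the bar goes up and away over the hinge. A stiff hinge (0.3 N m) keeps it at any angle.
- unit: Fume filter unit, fixed sheet-metal box 210 (x) x 250 (y) x 120 high; origin at the centre of its underside, x from latch deck (near) to hinge (far). Hose spigot on its far face. Under the flap an open compartment 140 x 242, floor 5 mm up, three slots at y = -50, 0, 50 mm, a plate on edge along x in each, 2 mm play a side; the filter plate may be in any.
- filter_center (a point): Centre of the filter plate, half-way up its full height of 100 mm. Perforated steel plate 125 long (x) x 6 thick (y) x 65 high, with a solid grip tab on the middle of its upper edge; 0.15 kg. z up, y is the plate's normal.
- filter_tab (a point): Centre of the filter plate's grip tab: 40 long (x) x 12 thick (y) x 35 high, the tab's top is 17.5 mm above this point, 15 mm below the shut flap and 15 mm below the unit's rim. Same axes as filter_center; this point is 32.5 mm above it. Pinch it from above across its 12 mm (y).
- tray_center (a point): Centre of the inner floor of the dust tray: fixed square open steel tray 170 x 170 mm, 30 mm high, floor 3 mm above the bench; z up.
- baffle_a_center (a point): Centre of a low plain steel baffle plate, 125 x 6 x 55 high, no tab, standing in one of the slots. Leave it there.
- baffle_b_center (a point): Centre of the second baffle plate, same as the first. Leave it there.
- hammer: Bystander: loose hammer, 280 long, lying on the bench beyond the work; origin under its middle.
- bracket_a: Bystander: loose bent aluminium bracket 50 x 40 x 33 high on the robot's side of the work; origin under its middle.
- bracket_b: Bystander: second loose bracket, same as the first, at the left of the work.
There are look-alikes about, which are no part of the job. What is shaped like the part that bears tray_center but black or pink is not meant.

How it is judged:
On the way, in this order (a step that is already met when the one before it is completed fails the run):
1. the latch is turned clear of the flap (value of joint latch above 1.2 rad and value of joint flap below 0.15 rad), for 0.2 s.
2. the flap stands open, upright or leaning back, while the filter plate is still in its slot (value of joint flap above 1.35 rad and height (world z) of filter_center below 0.08 m), for 0.2 s.
3. the filter plate is drawn up out of its slot in the gripper (height (world z) of filter_center above 0.16 m and contact force between the fingers and filter_plate above 1 N), for 0.2 s.
At the end, for the whole second after the job is handed in: Gripper holds the filter plate (over 1 N), tilt under 0.2 rad, still, centre within 50 mm of the tray's centre in plan and 130-280 mm above the bench, off tray and unit; flap past 1.35 rad, latch past 1.2 rad; baffles within 20 mm, hammer and brackets within 30 mm of their starts (value of joint latch above 1.2 rad and value of joint flap above 1.35 rad and horizontal distance between filter_center and tray_center below 0.05 m and height (world z) of filter_center between 0.13 and 0.28 m and angle between filter_center's own z axis and vertical below 0.2 rad and contact force between the fingers and filter_plate above 1 N and contact force between filter_plate and tray below 0.05 N and contact force between filter_plate and unit below 0.05 N and linear speed of filter_plate below 0.03 m/s and distance of each of baffle_a_center, baffle_b_center from where it was at the start of the episode below 0.02 m and distance of each of hammer, bracket_a, bracket_b from where it was at the start of the episode below 0.03 m); the arm keeps its last pose, push and grip.
It fails at once if a baffle plate is pulled from its slot (distance of any of baffle_a_center, baffle_b_center from where it was at the start of the episode above 0.03 m).
It fails at once if the hammer or a bracket is disturbed (distance of any of hammer, bracket_a, bracket_b from where it was at the start of the episode above 0.03 m).
It also fails if it takes over 67 s, if anything falls off the work surface, if the arm or the gripper's body presses on something with over 40 N, if the wrist force passes 120 N, or if a joint passes its speed limit or range.

## Working session

There is one attempt and no reset: what is moved stays moved. The work goes in short steps, Python scripts to look and compute and a shell command to move; the robot and the scene stay as the last step left them, time stands still between calls to the robot, and variables do not carry over. Pictures are saved under pics/ and viewed, and the job is handed in when it is done.

```bash
ls; mkdir -p pics
python3 - <<'E'
from rig import *
import cv2
o=get_obs(); print({k:(v if not hasattr(v,'round') else v) for k,v in o.items()})
for n in ["scene","side","wrist"]:
    c=capture(n); cv2.imwrite(f"pics/{n}0.png",c["pixels"][:,:,::-1])
    print(n,{k:v for k,v in c.items() if k!="pixels"})
E
```

```text
pics
{'time': 0.0, 'q': array([ 0.01405771,  0.32185054, -0.07007074,  1.45170264,  0.02259935,
        1.37079675, -0.05690861]), 'dq': array([ 0.0009716 ,  0.0007108 ,  0.00010608, -0.0010015 , -0.00070696,
        0.00093578, -0.00179766]), 'joint_torque': array([-1.25131752e-03, -4.93579853e+01, -3.82724963e-01, -3.14334905e+01,
        1.30020955e-02,  1.12603378e-02,  4.26072404e-06]), 'ee_pos': array([ 6.49492156e-01, -2.83727803e-05,  2.52191592e-01]), 'tool_rot': array([ 7.07088246e-01,  7.07124630e-01, -7.32276095e-04, -6.59158548e-04]), 'wrist_force': array([-0.25950794, -0.5574627 ,  0.51244832]), 'moment': array([-0.00206423, -0.0056677 ,  0.02350515]), 'gripper_width': 0.08533174424513394}
scene {'fx': 381.1103995191643, 'fy': 381.1103995191643, 'cx': 253.92926000786716, 'cy': 195.21063480973547, 'origin': array([1.14055316, 0.18876635, 1.19044592]), 'attitude': array([0.16354049, 0.20426606, 0.73724377, 0.62289767]), 'shot': 1}
side {'fx': 385.7241544560868, 'fy': 385.7241544560868, 'cx': 260.7696748974351, 'cy': 189.72792234865105, 'origin': array([-0.01098068,  0.80363948,  0.6225164 ]), 'attitude': array([-0.15591531,  0.48730762,  0.82116382, -0.25280762]), 'shot': 2}
wrist {'fx': 313.2278594835786, 'fy': 313.2278594835786, 'cx': 255.60244353891278, 'cy': 195.38029873966073, 'hand_eye': array([[-1.27258584e-03,  9.64281176e-01,  2.64877698e-01,
         6.75191891e-02],
       [ 9.99999164e-01,  1.16612333e-03,  5.59178824e-04,
         2.91183977e-04],
       [ 2.30325551e-04,  2.64878188e-01, -9.64281853e-01,
        -1.19884255e-01],
       [ 0.00000000e+00,  0.00000000e+00,  0.00000000e+00,
         1.00000000e+00]]), 'shot': 3}
```

View pics/scene0.png

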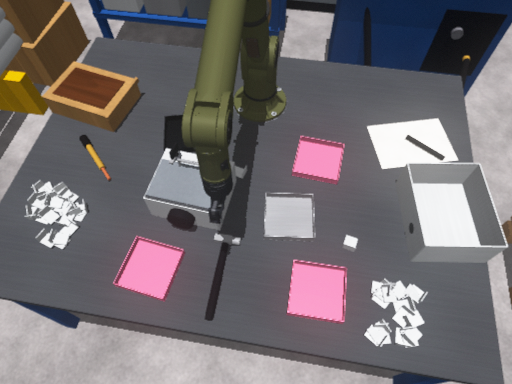

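View pics/side0.png

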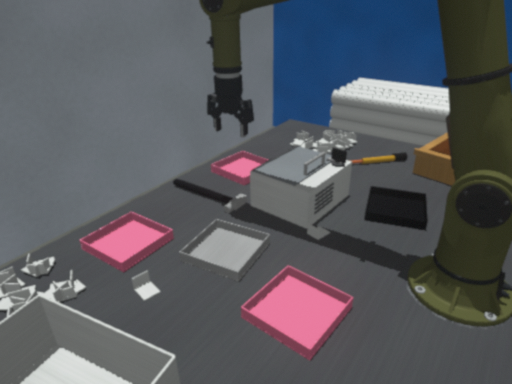

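View pics/wrist0.png

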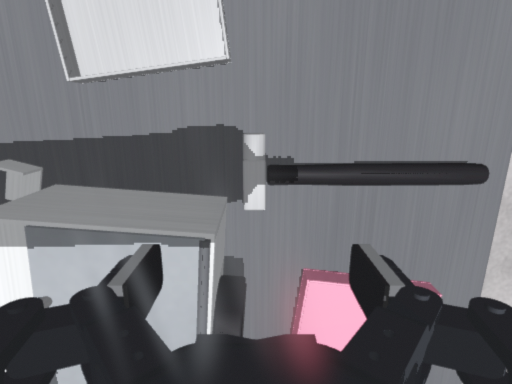

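```bash
cat > h.py <<'E'
from rig import *
import cv2, numpy as np
from scipy.spatial.transform import Rotation as R
def cam(n, name=None):
    o=get_obs(); c=capture(n)
    K=np.array([[c['fx'],0,c['cx']],[0,c['fy'],c['cy']],[0,0,1]])
    if n=='wrist':
        T=np.eye(4);T[:3,:3]=R.from_quat(o['tool_rot']).as_matrix();T[:3,3]=o['ee_pos']
        T=T@c['hand_eye']; c['R']=T[:3,:3]; c['t']=T[:3,3]
    else:
        c['R']=R.from_quat(c['attitude']).as_matrix(); c['t']=np.array(c['origin'])
    c['K']=K
    if name: cv2.imwrite(f'pics/{name}.png',c['pixels'][:,:,::-1])
    return c
def proj(c,P):
    p=(np.atleast_2d(P)-c['t'])@c['R']
    p=p*[1,-1,-1]
    u=p@c['K'].T
    return u[:,:2]/u[:,2:]
def unproj(c,uv,z):
    uv=np.atleast_2d(uv).astype(float)
    d=np.c_[(uv[:,0]-c['K'][0,2])/c['K'][0,0],-(uv[:,1]-c['K'][1,2])/c['K'][1,1],-np.ones(len(uv))]@c['R'].T
    return c['t']+d*((z-c['t'][2])/d[:,2])[:,None]
def crop(c,x0,y0,x1,y1,s,name):
    cv2.imwrite(f'pics/{name}.png',cv2.resize(c['pixels'][y0:y1,x0:x1,::-1],None,fx=s,fy=s,interpolation=cv2.INTER_CUBIC))
E
python3 - <<'E'
from h import *
for n in ['scene','side','wrist']:
    c=cam(n)
    for t in ['latch_grip','flap_bar','unit','tray_center','hammer','bracket_a','flap_hinge']:
        r=trace(c,t)
        print(n,t,[(round(float(d['p']),2),[int(v) for v in d['rect']]) for d in r[:6]])
    if n=='side': crop(c,220,110,450,260,3,'side_c')
    if n=='scene': crop(c,100,100,340,340,2.5,'scene_c')
E
```

```text
scene latch_grip [(0.68, [167, 143, 180, 165])]
scene flap_bar [(0.8, [144, 161, 210, 209])]
scene unit [(0.92, [140, 141, 234, 231]), (0.51, [143, 160, 211, 209])]
scene tray_center [(0.71, [162, 116, 197, 153]), (0.63, [114, 237, 185, 300]), (0.58, [262, 195, 316, 240]), (0.57, [289, 259, 344, 326]), (0.55, [291, 140, 341, 181])]
scene hammer []
scene bracket_a [(0.65, [236, 164, 247, 177]), (0.47, [345, 235, 358, 252])]
scene flap_hinge [(0.9, [144, 160, 209, 212])]
side latch_grip [(0.79, [328, 147, 344, 164])]
side flap_bar [(0.9, [252, 146, 329, 186]), (0.56, [133, 270, 157, 297])]
side unit [(0.87, [249, 144, 354, 227])]
side tray_center [(0.95, [79, 211, 173, 270]), (0.95, [209, 153, 267, 187]), (0.84, [182, 222, 271, 281]), (0.78, [238, 266, 353, 360]), (0.7, [363, 186, 429, 226])]
side hammer [(0.58, [170, 178, 248, 212])]
side bracket_a [(0.59, [304, 221, 327, 240]), (0.57, [130, 270, 159, 297])]
side flap_hinge [(0.7, [253, 142, 329, 183])]
wrist latch_grip [(0.73, [0, 157, 45, 201])]
wrist flap_bar [(0.83, [24, 224, 210, 384])]
wrist unit [(0.75, [0, 184, 250, 384])]
wrist tray_center [(0.85, [289, 266, 440, 349])]
wrist hammer [(0.78, [243, 136, 486, 212])]
wrist bracket_a [(0.85, [1, 156, 44, 196])]
wrist flap_hinge [(0.84, [20, 227, 210, 383])]
```

View pics/side_c.png

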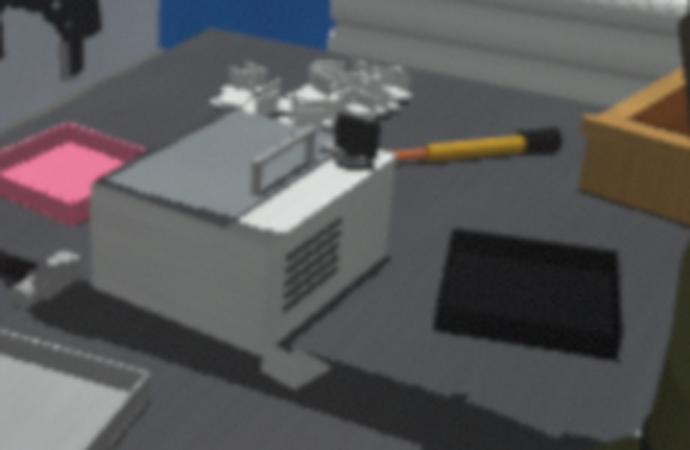

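View pics/scene_c.png

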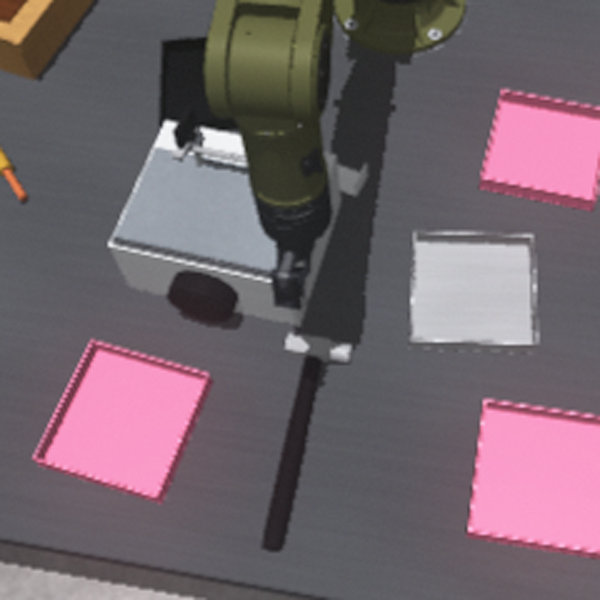

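Run:
```python
from h import *
from scipy.optimize import least_squares
s=cam('scene');d=cam('side');w=cam('wrist','wrist1')
obs=[(s,(145.2,197.2),(.105,-.125,.12)),(s,(165.5,148.5),(-.105,-.125,.12)),
(d,(312,187),(-.105,.125,.12)),(d,(350.7,161.7),(-.105,-.125,.12)),(d,(251.7,171),(.105,.125,.12)),(d,(312,225),(-.105,.125,0)),(w,(228,197),(.105,.125,.12))]
def W(p,l): return np.array([p[0]+np.cos(p[2])*l[0]-np.sin(p[2])*l[1],p[1]+np.sin(p[2])*l[0]+np.cos(p[2])*l[1],l[2]])
f=lambda p:np.concatenate([proj(c,W(p,l))[0]-u for c,u,l in obs])
r=least_squares(f,[.55,-.1,0]);print(r.x,np.degrees(r.x[2]));print(r.fun.reshape(-1,2).round(1))
for uv in [(262,229),(315,229),(316,196),(264,194)]: print('tray rim?',unproj(s,[uv],.03)[0])
im=trace(s,'tray_center')
for m in im:
    mm=m['mask']; ys,xs=np.nonzero(mm); print(m['p'],unproj(s,[(xs.mean(),ys.mean())],.01)[0], s['pixels'][mm].mean(0))
im=trace(d,'tray_center')
for m in im:
    mm=m['mask']; ys,xs=np.nonzero(mm); print(m['p'],unproj(d,[(xs.mean(),ys.mean())],.01)[0], d['pixels'][mm].mean(0))
# latch
for c in (s,d):
    m=trace(c,'latch_grip')[0]['mask'];ys,xs=np.nonzero(m);print('latch',unproj(c,[(xs.mean(),ys.mean())],.15)[0])
    for uv in [(236,164),(247,177)] if c is s else [(304,221),(327,240),(130,270),(159,297)]:
        print('brk',unproj(c,[uv],.01)[0])
```

```text
[ 0.51365711 -0.135278   -0.00452064] -0.25901346193130803
[[ 3.2  8.1]
 [ 1.7  4.8]
 [-6.6  5.7]
 [-6.6 -0.8]
 [-8.6  2.7]
 [-8.5  4.7]
 [-9.   8.3]]
tray rim? [0.59909898 0.10682433 0.03      ]
tray rim? [0.56996359 0.28172622 0.03      ]
tray rim? [0.44180515 0.27357478 0.03      ]
tray rim? [0.46348962 0.09200396 0.03      ]
0.96 [ 0.78865165 -0.23238657  0.01      ] [230.53447672 137.01785089 178.22786139]
0.93 [ 0.23229739 -0.30734616  0.01      ] [38.53382353 38.74852941 39.54705882]
0.88 [0.26966627 0.26670764 0.01      ] [225.777897   131.74946352 171.7027897 ]
0.85 [0.52953791 0.18977041 0.01      ] [180.36983383 179.55219429 184.23221133]
0.84 [0.77450592 0.30874297 0.01      ] [237.00157928 145.58654454 186.79690461]
0.96 [0.77520705 0.31192648 0.01      ] [179.21668265  94.57238734 120.92074145]
0.77 [ 0.81470335 -0.22754304  0.01      ] [166.62945591  90.27016886 113.70450281]
0.77 [ 0.22477346 -0.25815261  0.01      ] [25.39410681 25.59990792 26.8393186 ]
0.73 [0.2686739 0.2733913 0.01     ] [195.21090971 103.03879383 131.82923937]
0.68 [0.52968595 0.19350742 0.01      ] [127.25694444 129.09201389 128.671875  ]
latch [ 0.42573394 -0.22754847  0.15      ]
brk [ 0.33928858 -0.03452042  0.01      ]
brk [0.39007236 0.01694107 0.01      ]
latch [ 0.41933098 -0.21899517  0.15      ]
brk [ 0.42296984 -0.03660478  0.01      ]
brk [0.32668987 0.01087869 0.01      ]
brk [0.66758994 0.38677653 0.01      ]
brk [0.5402716  0.41026016 0.01      ]
```

```bash
cat > fit.py <<'E'
from h import *
from scipy.optimize import least_squares
def W(p,l): return np.array([p[0]+np.cos(p[2])*l[0]-np.sin(p[2])*l[1],p[1]+np.sin(p[2])*l[0]+np.cos(p[2])*l[1],l[2]])
def draw(c,p,col=(255,0,0)):
    im=c['pixels'].copy()
    im=cv2.resize(im,None,fx=1.5,fy=1.5)
    C=[W(p,(a*.105,b*.125,h)) for h in(0,.12) for a,b in((-1,-1),(1,-1),(1,1),(-1,1))]
    E=[(i,(i+1)%4) for i in range(4)]+[(4+i,4+(i+1)%4) for i in range(4)]+[(i,i+4) for i in range(4)]
    u=(proj(c,C)*1.5).astype(int)
    for a,b in E: cv2.line(im,tuple(map(int,u[a])),tuple(map(int,u[b])),col,1)
    return im
E
python3 - <<'E'
from fit import *
s=cam('scene');d=cam('side');w=cam('wrist','wrist1')
obs=[(s,(145.2,197.2),(.105,-.125,.12)),(s,(165.5,148.5),(-.105,-.125,.12)),
(d,(312,187),(-.105,.125,.12)),(d,(350.7,161.7),(-.105,-.125,.12)),(d,(251.7,171),(.105,.125,.12)),(d,(312,225),(-.105,.125,0)),(w,(228,197),(.105,.125,.0)),(w,(222,242),(.105,.125,.12))]
f=lambda p:np.concatenate([proj(c,W(p,l))[0]-u for c,u,l in obs])
r=least_squares(f,[.55,-.1,0]);print(r.x,np.degrees(r.x[2]));print(r.fun.reshape(-1,2).round(1))
for c,n in((s,'ds'),(d,'dd'),(w,'dw')): cv2.imwrite(f'pics/{n}.png',draw(c,r.x)[:,:,::-1])
E
```

```text
[ 0.50429222 -0.15989262 -0.06597836] -3.780281357455422
[[-4.2  2.1]
 [-1.8  0.3]
 [-2.8  3.1]
 [ 0.6 -1.5]
 [-1.8 -1. ]
 [-4.9  1.9]
 [ 1.2  3.9]
 [-4.  -2.3]]
```

View pics/dd.png

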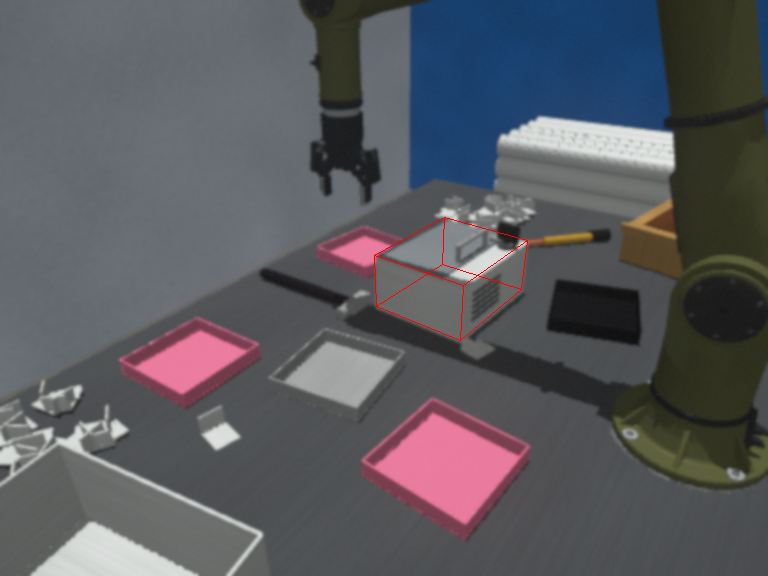

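View pics/ds.png

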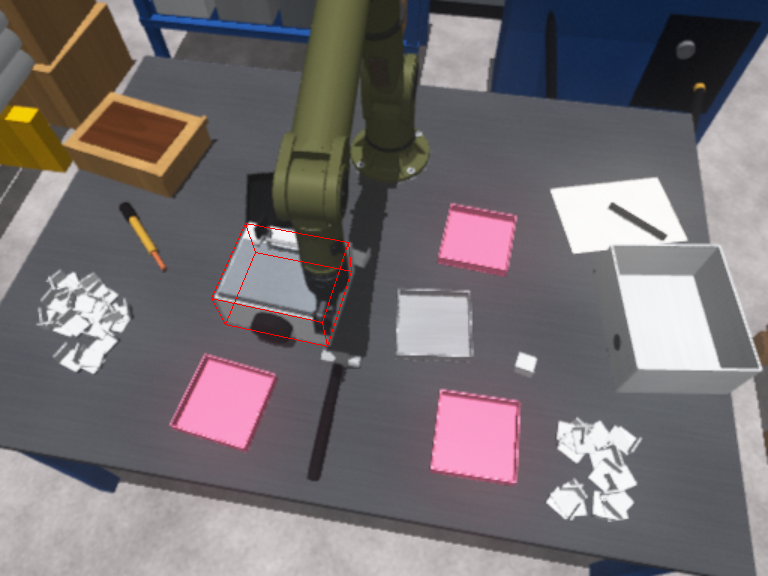

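View pics/dw.png

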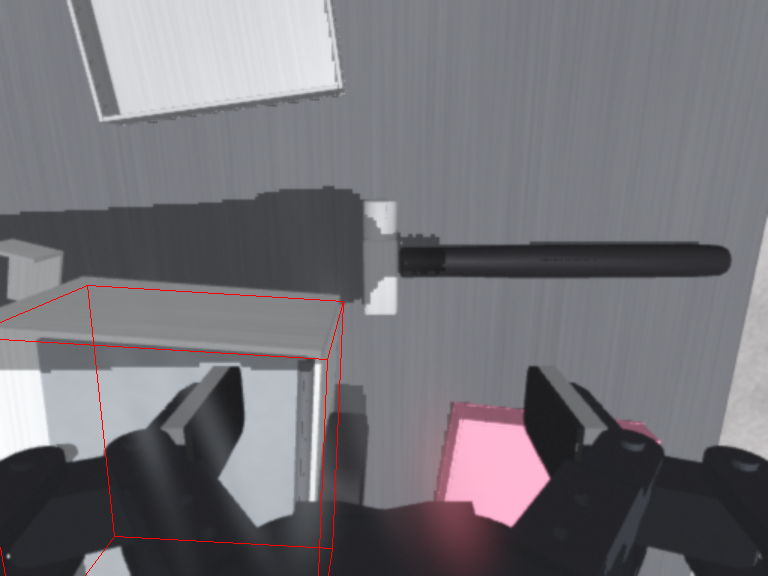

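```bash
python3 -m pendant '{"xyz":[[-1.7,-1.4,0.4],[-1.7,-1.4,0.4],[-1.7,-1.4,0.4],[-1.7,-1.4,0.4],[-1.7,-1.4,0.4],[-1.7,-1.4,0.4],[-1.7,-1.4,0.4],[-1.7,-1.4,0.4],[-1.7,-1.4,0.4],[-1.7,-1.4,0.4],[-1.7,-1.4,0.4],[-1.7,-1.4,0.4]],"rotation":[[0,0,7.1],[0,0,7.1],[0,0,7.1],[0,0,7.1],[0,0,7.1],[0,0,7.1],[0,0,7.1],[0,0,7.1],[0,0,7.1],[0,0,7.1],[0,0,7.1],[0,0,7.1]],"jaw":[1,1,1,1,1,1,1,1,1,1,1,1]}'
python3 -m pendant '{"xyz":[[0,0,0],[0,0,0],[0,0,0]],"rotation":[[0,0,0],[0,0,0],[0,0,0]],"jaw":[1,1,1]}'
python3 - <<'E'
from fit import *
w=cam('wrist','w2'); print(get_obs()['q'].round(3))
im=draw(w,[.504,-.16,-.066]); cv2.imwrite('pics/dw2.png',im[:,:,::-1])
E
```

```text
time: 2.85
ee_pos: [0.4451, -0.1686, 0.3017]
tool_rot: [0.039, 0.999, -0.0, 0.0]
wrist_force: [1.2, -0.5, 0.4]
gripper_width: 0.0854
time: 3.1
ee_pos: [0.4464, -0.1675, 0.3015]
tool_rot: [0.042, 0.999, 0.0, 0.0]
wrist_force: [0.3, 0.1, -0.3]
gripper_width: 0.0855
[ 3.170e-01 -6.600e-02 -1.400e-02  1.788e+00 -1.000e-03  1.420e+00
  1.791e+00]
```

View pics/dw2.png

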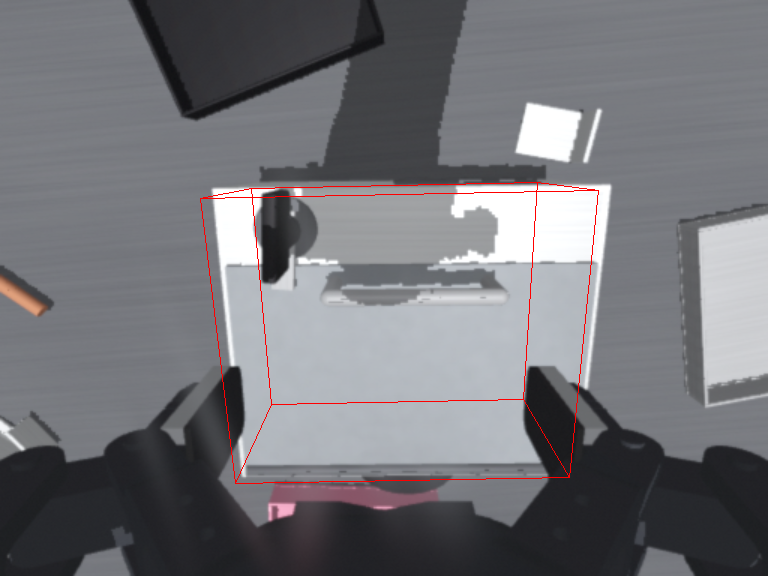

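Run:
```python
from fit import *
w=cam('wrist')
crop(w,130,110,290,230,5,'c1'); crop(w,280,110,440,230,5,'c2'); crop(w,140,240,400,340,3,'c3')
```

```text
(no output)
```

View pics/c1.png

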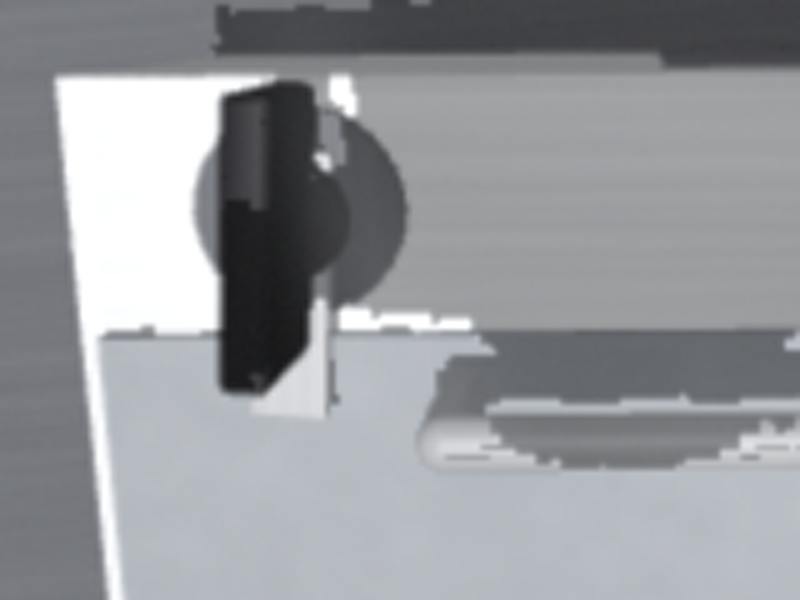

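View pics/c2.png

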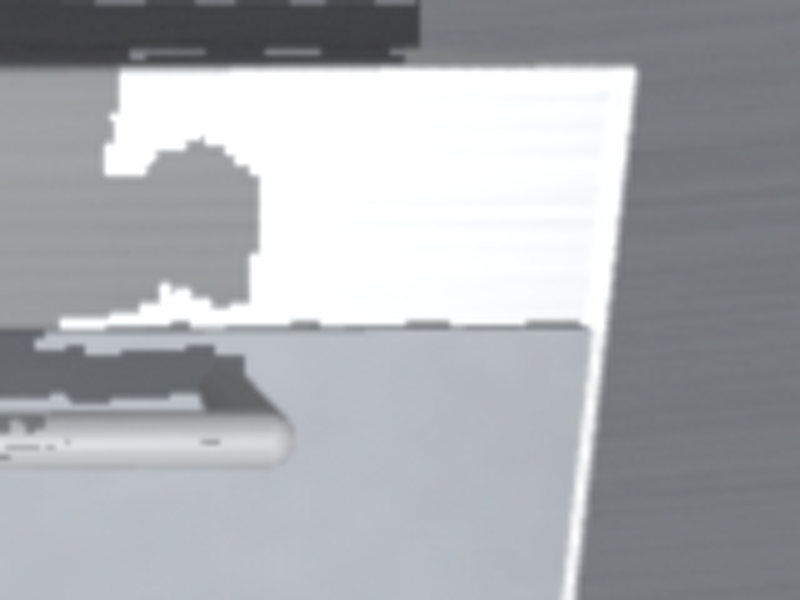

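View pics/c3.png

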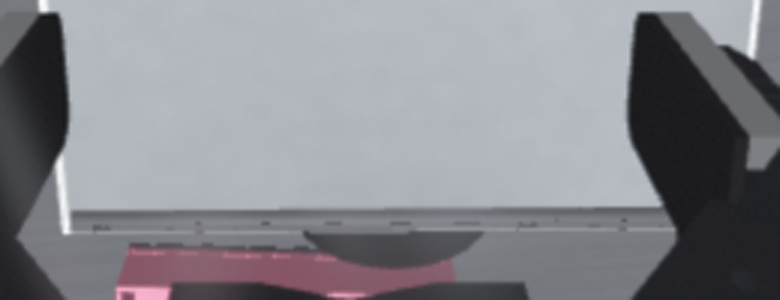

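Run:
```python
from fit import *
w=cam('wrist')
obs=[((141,125.2),(-.105,-.125,.12)),((407.4,123.6),(-.105,.125,.12)),((162,318),(.105,-.125,.12))]
f=lambda p:np.concatenate([proj(w,W(p,l))[0]-u for u,l in obs])
r=least_squares(f,[.5,-.16,-.06]);p=r.x;print(p,np.degrees(p[2]),r.fun.round(1))
def loc(X): 
    c,s=np.cos(p[2]),np.sin(p[2]);d=X[:2]-p[:2];return (c*d[0]+s*d[1],-s*d[0]+c*d[1])
for n,uv,z in [('barL',(213.6,198.4),.158),('barR',(338.6,198),.158),('top',(179.4,158.2),.17),('topnear',(179,129),.17),('topfar',(179,188),.17),('disc',(190,150),.123),('tong',(188,193),.132),('edge',(300,175.4),.12)]:
    X=unproj(w,[uv],z)[0];print(n,X.round(4),np.round(loc(X),4))
print(get_obs()['ee_pos'],R.from_quat(get_obs()['tool_rot']).as_matrix().round(3))
print('tab c',W(p,(.035,0,0)),'hinge',W(p,(.105,0,0)))
```

```text
[ 0.49980196 -0.15228407 -0.07479049] -4.285179373879686 [ 0.3  0.5  0.4 -0.5 -0.8  0.2]
barL [ 0.4517 -0.2037  0.158 ] [-0.0441 -0.0549]
barR [ 0.4605 -0.095   0.158 ] [-0.0435  0.0542]
top [ 0.4127 -0.2252  0.17  ] [-0.0814 -0.0792]
topnear [ 0.3898 -0.2221  0.17  ] [-0.1044 -0.0778]
topfar [ 0.4371 -0.2292  0.17  ] [-0.0567 -0.0814]
disc [ 0.4119 -0.226   0.123 ] [-0.0822 -0.0801]
tong [ 0.4514 -0.2317  0.132 ] [-0.0424 -0.0828]
edge [ 0.4459 -0.1228  0.12  ] [-0.056   0.0254]
[ 0.44658594 -0.1670787   0.30103951] [[-0.997  0.083 -0.   ]
 [ 0.083  0.997  0.   ]
 [ 0.     0.    -1.   ]]
tab c [ 0.53470412 -0.1548993   0.        ] hinge [ 0.60450844 -0.16012976  0.        ]
```

```bash
python3 -m pendant '{"xyz":[[-1.7,-2.9,-2],[-1.75,-2.95,-3],[0,0,-3.5],[0,0,0],[0,0,0]],"rotation":[[0,0,-2],[0,0,-1.7],[0,0,0],[0,0,0],[0,0,0]],"jaw":[1,1,1,1,1]}' 30
python3 - <<'E'
from fit import *
w=cam('wrist','w3')
P=[(.412,-.2255,.17),(.3873,-.2218,.17),(.4367,-.2292,.17)]
print(proj(w,P)); crop(w,80,80,400,330,2.5,'w3c')
print(get_obs()['q'].round(2))
E
```

```text
time: 3.67
ee_pos: [0.4125, -0.2228, 0.2176]
tool_rot: [0.074, 0.997, 0.001, -0.002]
wrist_force: [0.7, 0.4, 0.3]
gripper_width: 0.0854
[[249.79528468 230.64770454]
 [249.56455887 188.24628361]
 [250.00981386 270.07260427]]
[ 0.38 -0.04  0.06  1.93  0.    1.26  1.86]
```

View pics/w3.png

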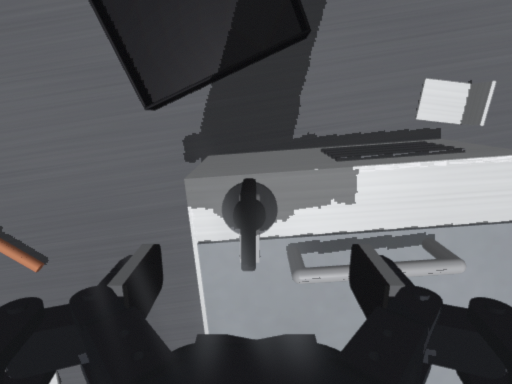

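```bash
python3 -m pendant '{"xyz":[[0,-0.1,-2.5],[0,0,-2],[0,0,-1],[0,0,0],[0,0,0],[0,0,0],[0,0,0],[0,0,0],[0,0,0]],"rotation":[[0,0,0],[0,0,0],[0,0,0],[0,0,0],[0,0,0],[0,0,0],[0,0,0],[0,0,0],[0,0,0]],"jaw":[1,1,1,0.5,0,0,0,0,0]}' 30
python3 - <<'E'
from fit import *
w=cam('wrist','w4')
E
```

```text
time: 4.47
ee_pos: [0.4135, -0.2253, 0.1648]
tool_rot: [0.074, 0.997, -0.0, 0.001]
wrist_force: [-0.6, -5.6, 5.6]
gripper_width: 0.0122
```

View pics/w4.png

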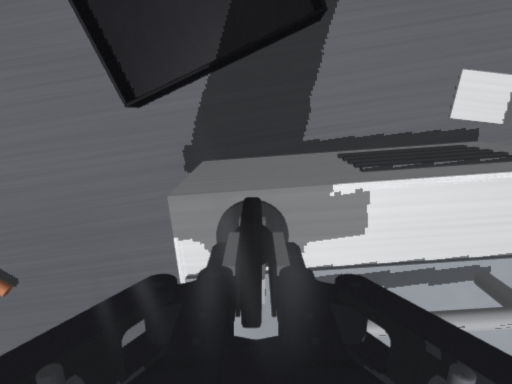

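```bash
python3 -m pendant '{"xyz":[[0,0,0],[0,0,0],[0,0,0],[0,0,0],[0,0,0],[0,0,0]],"rotation":[[0,0,-3],[0,0,-6.5],[0,0,-6.5],[0,0,-6.5],[0,0,-6.5],[0,0,-6.5]],"jaw":[0,0,0,0,0,0]}'
python3 -m pendant '{"xyz":[[0,0,0],[0,0,0],[0,0,0],[0,0,0],[0,0,0],[0,0,0],[0,0,0],[0,0,0],[0,0,0],[0,0,0]],"rotation":[[0,0,-6.5],[0,0,-6.5],[0,0,-6.5],[0,0,-6.5],[0,0,-6.5],[0,0,-6.5],[0,0,-5],[0,0,0],[0,0,0],[0,0,0]],"jaw":[0,0,0,0,0,0,0,0,0,0]}'
python3 - <<'E'
from fit import *
w=cam('wrist','w5')
print(R.from_quat(get_obs()['tool_rot']).as_matrix().round(3), get_obs()['moment'])
E
```

```text
time: 5.02
ee_pos: [0.4134, -0.2269, 0.1649]
tool_rot: [0.378, 0.926, -0.001, 0.001]
wrist_force: [-0.6, -3.6, 1.2]
gripper_width: 0.0083
time: 5.85
ee_pos: [0.4136, -0.2268, 0.1649]
tool_rot: [0.694, 0.72, -0.0, 0.002]
wrist_force: [0.8, -6.0, 1.9]
gripper_width: 0.0083
[[-0.037  0.999  0.002]
 [ 0.999  0.037 -0.003]
 [-0.003  0.002 -1.   ]] [-1.17718697 -0.19292524 -0.07464814]
```

View pics/w5.png

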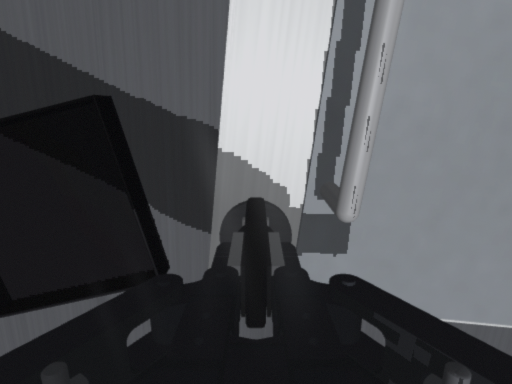

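```bash
python3 -m pendant '{"xyz":[[0,0,0],[0,0,0],[0,0,0],[0,0,3],[0,0,4],[1.4,2.6,0],[1.4,2.6,0],[1.4,2.5,0],[0,0,0],[0,0,0]],"rotation":[[0,0,0],[0,0,0],[0,0,0],[0,0,0],[0,0,0],[0,0,-3],[0,0,-3.4],[0,0,0],[0,0,0],[0,0,0]],"jaw":[0.3,0.3,0.3,0.3,0.3,0.6,0.6,0.6,0.6,0.6]}'
python3 - <<'E'
from fit import *
w=cam('wrist','w6')
print(proj(w,[(.456,-.149,.158),(.4517,-.2037,.158),(.4605,-.095,.158)]))
s=cam('side');crop(s,220,110,450,260,3,'s6')
E
```

```text
time: 6.73
ee_pos: [0.4554, -0.1457, 0.2335]
tool_rot: [0.732, 0.681, -0.0, -0.001]
wrist_force: [0.1, 0.2, -0.0]
gripper_width: 0.0511
[[256.8308307  220.36369667]
 [256.29317551 293.48883715]
 [257.85402129 137.35740556]]
```

View pics/w6.png

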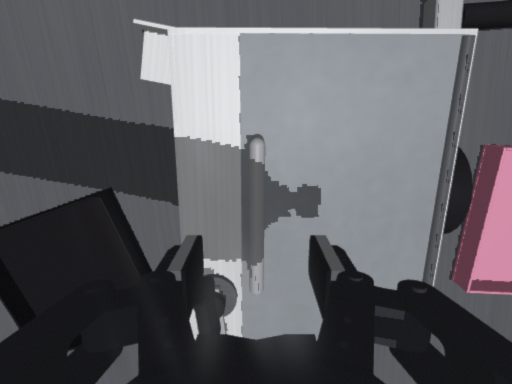

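View pics/s6.png

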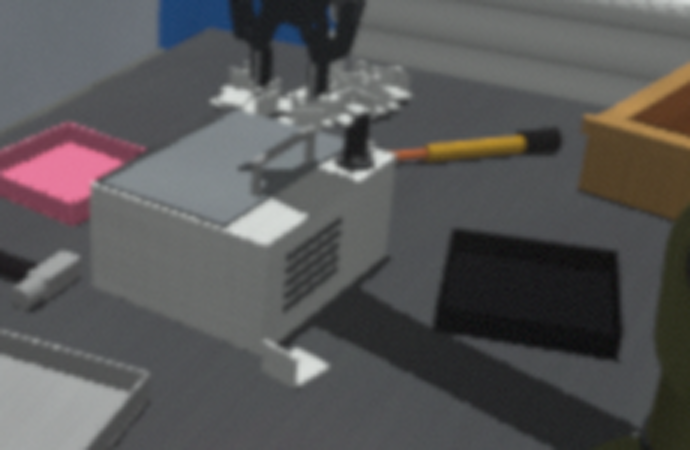

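```bash
python3 -m pendant '{"xyz":[[0,-0.2,-3],[0,0,-2.5],[0,0,-1.3],[0,0,0],[0,0,0],[0,0,0],[0,0,0],[0,0,0]],"rotation":[[0,0,0],[0,0,0],[0,0,0],[0,0,0],[0,0,0],[0,0,0],[0,0,0],[0,0,0]],"jaw":[0.6,0.6,0.6,0.3,0,0,0,0]}' 25
python3 - <<'E'
from fit import *
print(get_obs()['q'].round(2))
w=cam('wrist','w7')
E
```

```text
time: 7.5
ee_pos: [0.4555, -0.1507, 0.1673]
tool_rot: [0.734, 0.679, 0.0, 0.001]
wrist_force: [-1.1, -1.3, 2.3]
gripper_width: 0.0086
[ 0.3   0.02 -0.03  1.97  0.    1.14  0.19]
```

View pics/w7.png

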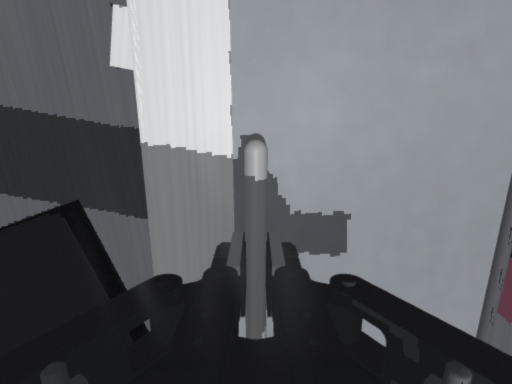

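Run:
```python
import numpy as np
a0=np.arctan2(.038,-.141);r=np.hypot(.141,.038)
th=np.r_[np.linspace(0,1.72,17)]
x=r*np.cos(a0-th);z=r*np.sin(a0-th)
for t,a,b in zip(th[1:],np.diff(x),np.diff(z)): print(round(t,2),(a*99.7).round(2),(-a*7.5).round(2),(b*100).round(2))
```

```text
0.11 0.49 -0.04 1.49
0.22 0.64 -0.05 1.43
0.32 0.79 -0.06 1.35
0.43 0.93 -0.07 1.26
0.54 1.06 -0.08 1.15
0.64 1.18 -0.09 1.03
0.75 1.28 -0.1 0.9
0.86 1.37 -0.1 0.75
0.97 1.44 -0.11 0.6
1.08 1.5 -0.11 0.44
1.18 1.54 -0.12 0.28
1.29 1.56 -0.12 0.11
1.4 1.56 -0.12 -0.06
1.5 1.55 -0.12 -0.22
1.61 1.52 -0.11 -0.39
1.72 1.46 -0.11 -0.55
```

```bash
python3 -m pendant '{"xyz":[[0.49,-0.04,1.49],[0.64,-0.05,1.43],[0.79,-0.06,1.35],[0.93,-0.07,1.26],[0,0,0]],"rotation":[[0,0,0],[0,0,0],[0,0,0],[0,0,0],[0,0,0]],"jaw":[0,0,0,0,0]}'
python3 -m pendant '{"xyz":[[1.06,-0.08,1.15],[1.18,-0.09,1.03],[1.28,-0.1,0.9],[1.37,-0.1,0.75],[0,0,0]],"rotation":[[0,0,0],[0,0,0],[0,0,0],[0,0,0],[0,0,0]],"jaw":[0,0,0,0,0]}'
```

```text
time: 7.97
ee_pos: [0.4834, -0.1528, 0.2235]
tool_rot: [0.734, 0.679, -0.001, -0.0]
wrist_force: [-8.0, -0.3, 6.0]
gripper_width: 0.0088
time: 8.38
ee_pos: [0.5336, -0.1566, 0.263]
tool_rot: [0.734, 0.679, 0.0, 0.001]
wrist_force: [-5.9, -0.3, 13.5]
gripper_width: 0.0092
```

```bash
python3 -m pendant '{"xyz":[[1.44,-0.11,0.6],[1.5,-0.11,0.44],[1.54,-0.12,0.28],[1.56,-0.12,0.11],[0,0,0]],"rotation":[[0,0,0],[0,0,0],[0,0,0],[0,0,0],[0,0,0]],"jaw":[0,0,0,0,0]}'
python3 - <<'E'
from fit import *
s=cam('side');crop(s,200,60,430,230,3,'s8')
E
```

```text
time: 8.8
ee_pos: [0.5954, -0.1613, 0.2753]
tool_rot: [0.734, 0.679, 0.001, 0.002]
wrist_force: [-0.4, -2.0, 3.4]
gripper_width: 0.0087
```

View pics/s8.png

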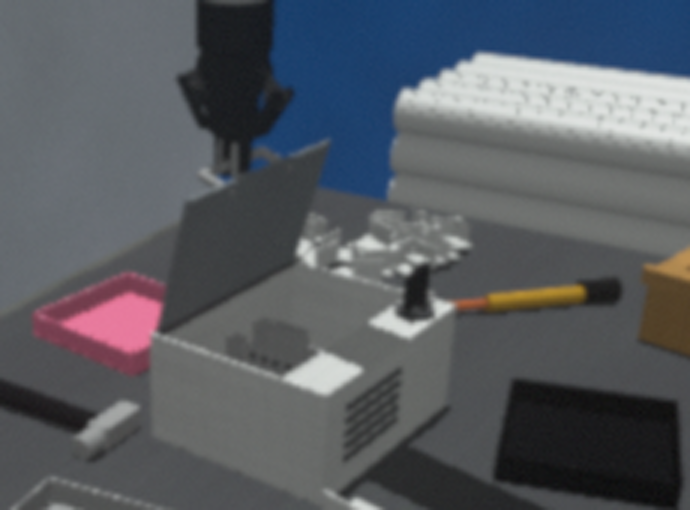

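```bash
python3 -m pendant '{"xyz":[[1.56,-0.12,-0.06],[1.55,-0.12,-0.22],[1.52,-0.11,-0.39],[1.46,-0.11,-0.55],[0,0,0],[0,0,0]],"rotation":[[0,0,0],[0,0,0],[0,0,0],[0,0,0],[0,0,0],[0,0,0]],"jaw":[0,0,0,0,0,0]}'
python3 - <<'E'
from fit import *
s=cam('side');crop(s,200,60,430,230,3,'s9')
s=cam('scene','sc9')
E
```

```text
time: 9.35
ee_pos: [0.6547, -0.1657, 0.2616]
tool_rot: [0.734, 0.679, 0.001, 0.001]
wrist_force: [2.5, -2.4, 1.2]
gripper_width: 0.0085
```

View pics/s9.png

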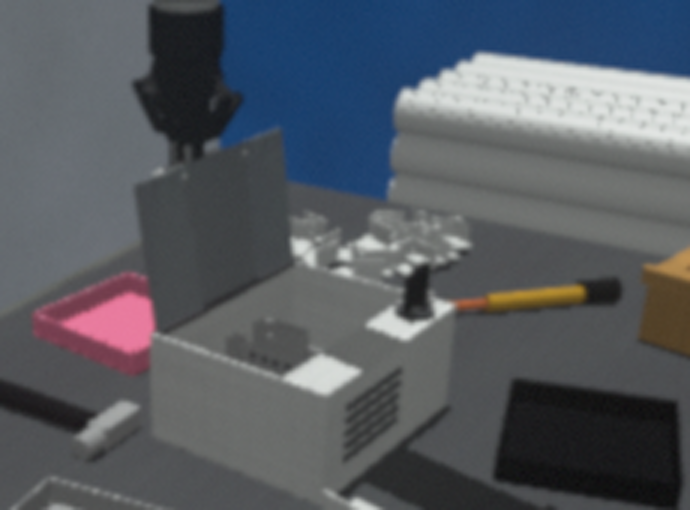

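View pics/sc9.png

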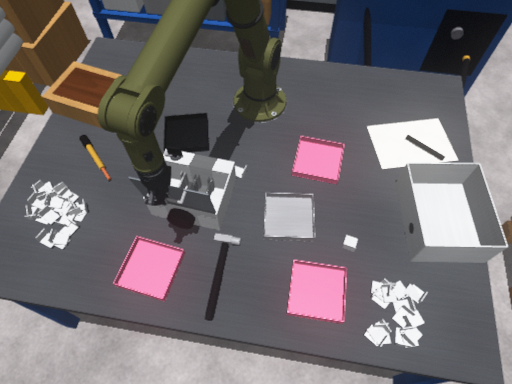

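```bash
python3 -m pendant '{"xyz":[[0,0,0],[0,0,0],[0,0,0],[0,0,2],[0,0,3],[0,0,3],[0,0,0],[-3.5,0.2,0],[-4,0.3,0],[-4,0.3,0],[-2,0.3,0],[0,0,0]],"rotation":[[0,0,0],[0,0,0],[0,0,0],[0,0,0],[0,0,0],[0,0,0],[0,0,7],[0,0,7],[0,0,7],[0,0,7],[0,0,7],[0,0,7]],"jaw":[0.25,0.25,0.25,0.25,0.25,0.25,0.5,0.5,0.5,0.5,0.5,0.5]}'
python3 -m pendant '{"xyz":[[0,0,0],[0,0,0],[0,0,0],[0,0,0],[0,0,0],[0,0,0],[0,0,0],[0,0,0],[0,0,0]],"rotation":[[0,0,7],[0,0,7],[0,0,7],[0,0,7],[0,0,7],[0,0,7],[0,0,6],[0,0,0],[0,0,0]],"jaw":[0.9,0.9,0.9,0.9,0.9,0.9,0.9,0.9,0.9]}'
python3 - <<'E'
from fit import *
print(get_obs()['q'].round(2))
w=cam('wrist','w10')
im=draw(w,[.4998,-.1523,-.0748]); cv2.imwrite('pics/dw10.png',im[:,:,::-1])
s=cam('side');crop(s,200,60,430,230,3,'s10')
E
```

```text
time: 10.45
ee_pos: [0.5146, -0.1538, 0.3429]
tool_rot: [0.439, 0.898, -0.0, -0.0]
wrist_force: [0.9, -0.0, 0.9]
gripper_width: 0.0425
time: 11.2
ee_pos: [0.5184, -0.1537, 0.3417]
tool_rot: [0.04, 0.999, 0.0, -0.0]
wrist_force: [1.2, -0.6, 0.5]
gripper_width: 0.0769
[ 0.36  0.07 -0.13  1.58  0.01  1.5   1.72]
```

View pics/dw10.png

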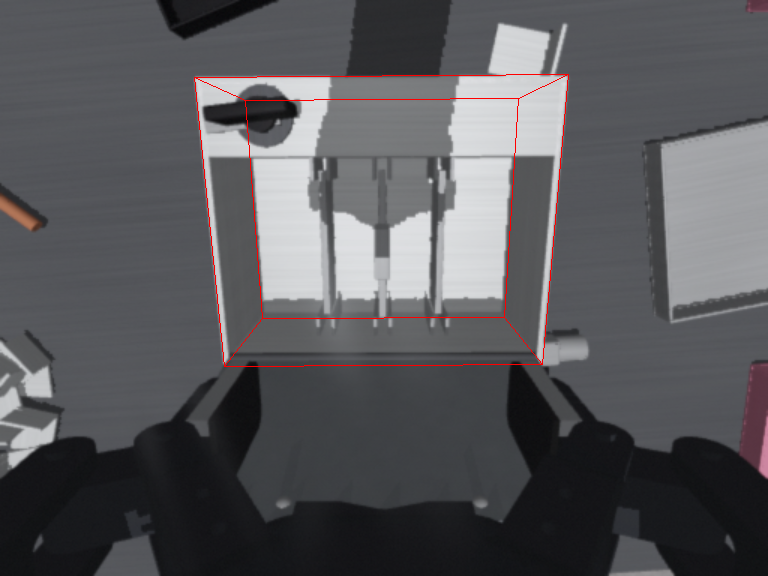

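View pics/s10.png

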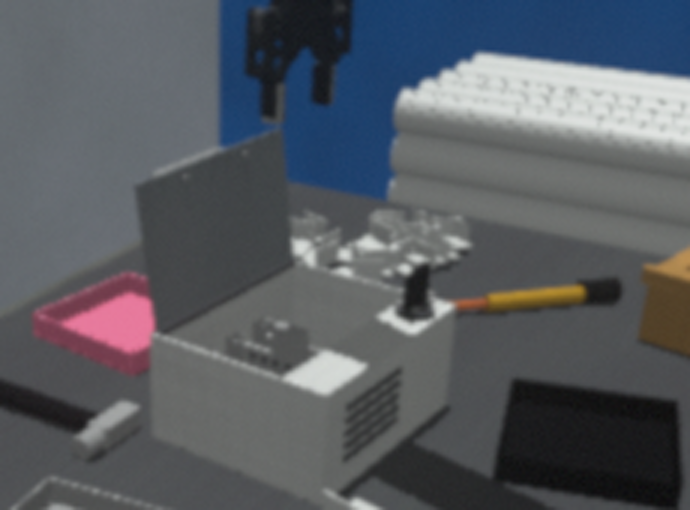

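Run:
```python
from fit import *
w=cam('wrist'); crop(w,200,95,310,235,4,'c11')
print(unproj(w,[(254.7,167.5),(254.7,151),(254.7,186)],.105), W([.4998,-.1523,-.0748],(.035,0,.1)),W([.4998,-.1523,-.0748],(.028,0,.1)))
print(get_obs()['ee_pos'])
```

```text
[[ 0.51622402 -0.1542472   0.105     ]
 [ 0.49731049 -0.15271021  0.105     ]
 [ 0.53807483 -0.15602288  0.105     ]] [ 0.53470213 -0.15491556  0.1       ] [ 0.52772171 -0.15439245  0.1       ]
[ 0.5185758  -0.15393754  0.34164254]
```

View pics/c11.png

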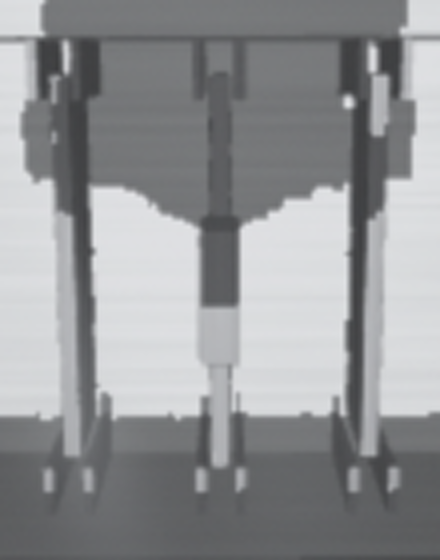

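```bash
python3 -m pendant '{"xyz":[[0,0,-4],[0,0,-4],[0,0,-4],[0,0,-4],[0,0,-3],[0,0,0],[0,0,0]],"rotation":[[0,0,0],[0,0,0],[0,0,0],[0,0,0],[0,0,0],[0,0,0],[0,0,0]],"jaw":[0.6,0.6,0.6,0.6,0.6,0.6,0.6]}' 40
python3 - <<'E'
from fit import *
w=cam('wrist','w12');print(get_obs()['ee_pos'])
print(proj(w,[(.4985,-.1528,.105),(.538,-.156,.105),(.5185,-.1544,.105)]))
E
```

```text
time: 11.93
ee_pos: [0.5178, -0.1538, 0.1507]
tool_rot: [0.039, 0.999, 0.001, -0.002]
wrist_force: [-0.0, 0.8, 0.1]
gripper_width: 0.0514
[ 0.51943684 -0.15421039  0.15289244]
[[253.73169204 199.13446118]
 [253.70246886 264.4980213 ]
 [253.75207699 233.1808885 ]]
```

View pics/w12.png

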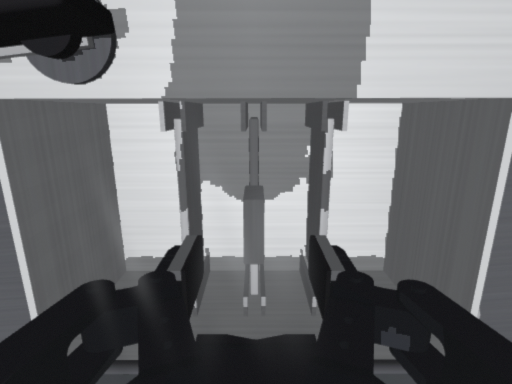

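```bash
python3 -m pendant '{"xyz":[[0,0,-2.5],[0,0,-2],[0,0,-1],[0,0,0],[0,0,0],[0,0,0],[0,0,0],[0,0,0],[0,0,0],[0,0,0]],"rotation":[[0,0,0],[0,0,0],[0,0,0],[0,0,0],[0,0,0],[0,0,0],[0,0,0],[0,0,0],[0,0,0],[0,0,0]],"jaw":[0.6,0.6,0.6,0.4,0,0,0,0,0,0]}' 50
python3 - <<'E'
from fit import *
w=cam('wrist','w13')
E
```

```text
time: 12.82
ee_pos: [0.5204, -0.1547, 0.0989]
tool_rot: [0.038, 0.999, -0.001, 0.002]
wrist_force: [-0.6, -0.4, 7.4]
gripper_width: 0.0108
```

View pics/w13.png

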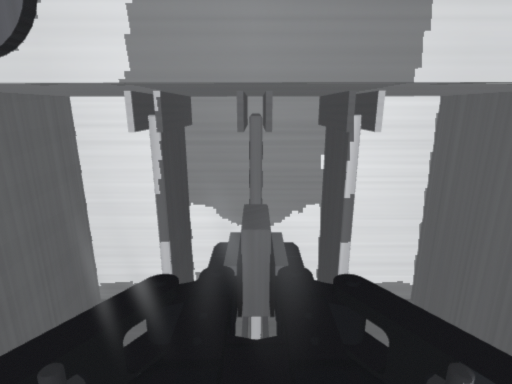

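```bash
python3 -m pendant '{"xyz":[[0,0,0.7],[0,0,1.2],[0,0,1.5],[0,0,1.5],[0,0,1.5],[0,0,0]],"rotation":[[0,0,0],[0,0,0],[0,0,0],[0,0,0],[0,0,0],[0,0,0]],"jaw":[0,0,0,0,0,0]}'
python3 -m pendant '{"xyz":[[0,0,1.5],[0,0,1.7],[0,0,1.7],[0,0,1.7],[0,0,1.5],[0,0,1.5],[0,0,1],[0,0,0],[0,0,0],[0,0,0]],"rotation":[[0,0,0],[0,0,0],[0,0,0],[0,0,0],[0,0,0],[0,0,0],[0,0,0],[0,0,0],[0,0,0],[0,0,0]],"jaw":[0,0,0,0,0,0,0,0,0,0]}'
python3 - <<'E'
from fit import *
w=cam('wrist','w14')
s=cam('side');crop(s,200,40,440,220,3,'s14')
E
```

```text
time: 13.37
ee_pos: [0.5207, -0.1545, 0.1646]
tool_rot: [0.038, 0.999, -0.001, 0.003]
wrist_force: [1.3, -0.3, -1.4]
gripper_width: 0.0108
time: 14.2
ee_pos: [0.5181, -0.1539, 0.2654]
tool_rot: [0.038, 0.999, 0.0, -0.001]
wrist_force: [0.1, 0.7, -1.1]
gripper_width: 0.0109
```

View pics/w14.png

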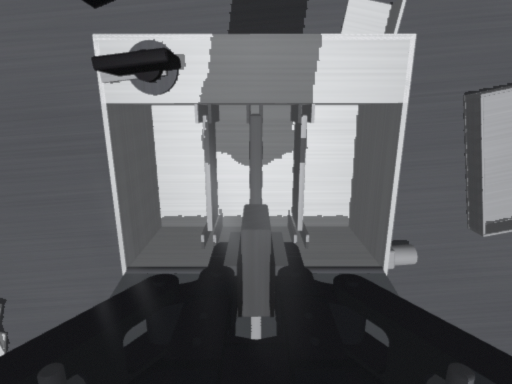

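View pics/s14.png

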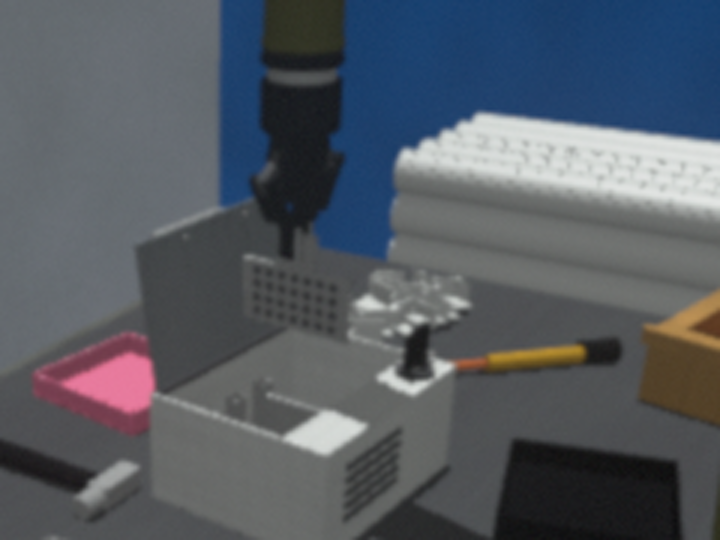

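```bash
python3 -m pendant '{"xyz":[[0,1,0],[0,2,0],[0,3,0],[0.1,3,0],[0.1,3,0],[0.1,3,0],[0.1,3,0],[0.1,3,0],[0.1,3,0],[0.1,3,0]],"rotation":[[0,0,0],[0,0,0],[0,0,0],[0,0,0],[0,0,0],[0,0,0],[0,0,0],[0,0,0],[0,0,0],[0,0,0]],"jaw":[0,0,0,0,0,0,0,0,0,0]}'
python3 -m pendant '{"xyz":[[0.1,3,0],[0.1,2.5,0],[0.1,1.2,0],[0,0.5,0],[0,0,0],[0,0,0],[0,0,0],[0,0,0]],"rotation":[[0,0,0],[0,0,0],[0,0,0],[0,0,0],[0,0,0],[0,0,0],[0,0,0],[0,0,0]],"jaw":[0,0,0,0,0,0,0,0]}'
python3 - <<'E'
from fit import *
w=cam('wrist','w15');s=cam('side','s15');c=cam('scene','sc15');print(get_obs()['ee_pos'],get_obs()['wrist_force'],get_obs()['gripper_width'])
E
```

```text
time: 15.13
ee_pos: [0.5249, 0.1182, 0.2662]
tool_rot: [0.038, 0.999, 0.0, -0.0]
wrist_force: [0.6, -0.4, -1.3]
gripper_width: 0.0117
time: 15.8
ee_pos: [0.5291, 0.1859, 0.2666]
tool_rot: [0.04, 0.999, -0.0, 0.0]
wrist_force: [0.2, -0.1, -1.5]
gripper_width: 0.0112
[0.52892129 0.18687405 0.26671122] [ 0.83166686  0.20951154 -1.80199564] 0.011582321572294914
```

View pics/w15.png

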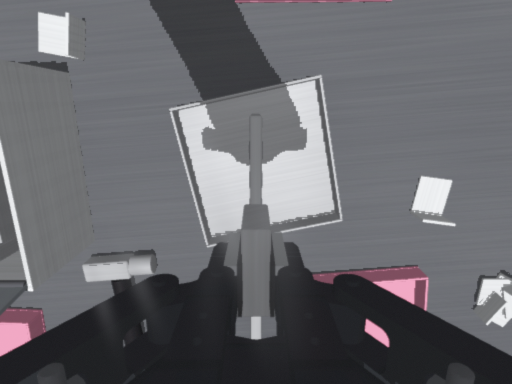

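View pics/s15.png

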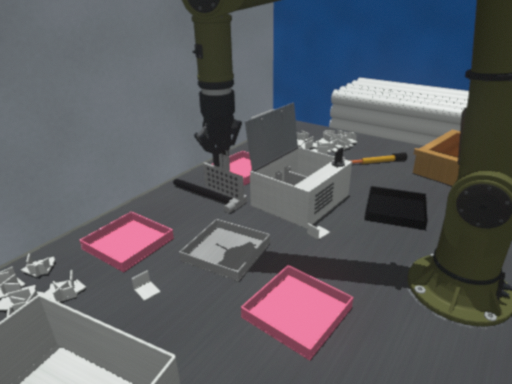

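View pics/sc15.png

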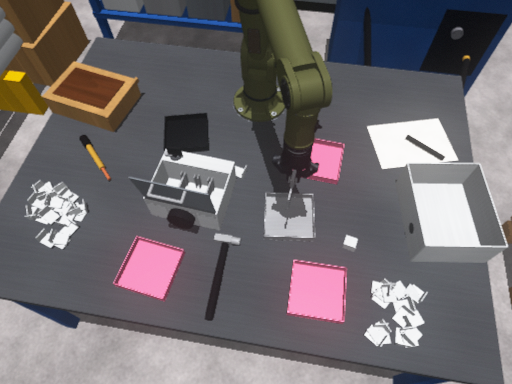

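Run:
```python
from fit import *
w=cam('wrist');P=unproj(w,[(172,108),(321,77),(341,218),(208,245)],.03);print(P,P.mean(0))
print(get_obs()['ee_pos'],get_obs()['dq'].round(3))
for a in (w,cam('scene'),cam('side')):
    for t in ('filter_center','tray_center'): print(t,[(round(float(m['p']),2),[int(v) for v in m['rect']]) for m in trace(a,t)[:2]])
s=cam('side');crop(s,170,80,370,230,4,'s16')
```

```text
[[0.45368869 0.10132286 0.03      ]
 [0.43472338 0.26497149 0.03      ]
 [0.59638823 0.28507713 0.03      ]
 [0.61868075 0.12116813 0.03      ]] [0.52587027 0.1931349  0.03      ]
[0.52888344 0.1871508  0.26671789] [-0.005  0.002 -0.005 -0.003 -0.002 -0.002 -0.001]
filter_center [(0.87, [240, 114, 271, 337])]
tray_center [(0.87, [167, 79, 343, 250]), (0.84, [0, 307, 45, 353])]
filter_center [(0.62, [288, 170, 293, 210]), (0.48, [129, 178, 217, 215])]
tray_center [(0.96, [306, 138, 342, 184]), (0.92, [111, 237, 188, 303])]
filter_center [(0.58, [201, 156, 243, 198])]
tray_center [(0.93, [238, 266, 353, 360]), (0.81, [180, 222, 267, 282])]
```

View pics/s16.png

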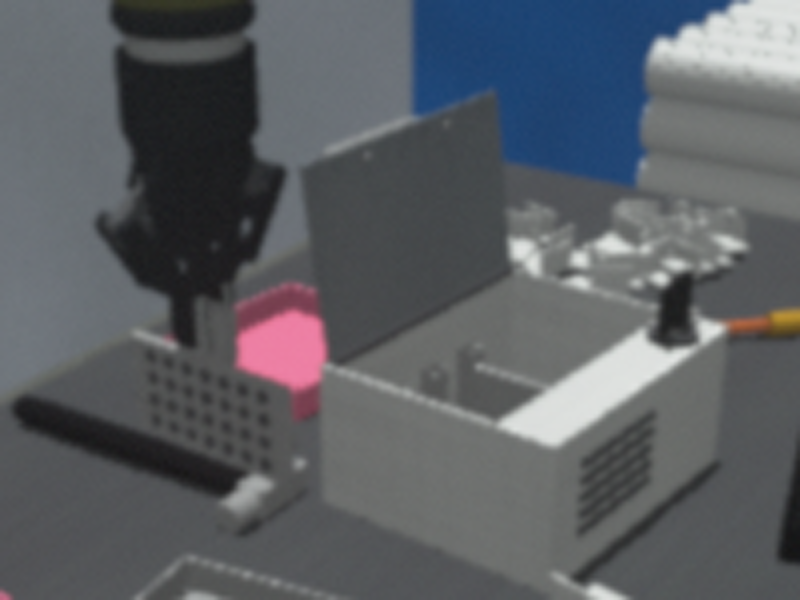

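```bash
python3 -m pendant '{"xyz":[[-0.2,0.5,-1],[0,0,-1],[0,0,0],[0,0,0],[0,0,0],[0,0,0],[0,0,0],[0,0,0]],"rotation":[[0,0,0],[0,0,0],[0,0,0],[0,0,0],[0,0,0],[0,0,0],[0,0,0],[0,0,0]],"jaw":[0,0,0,0,0,0,0,0]}'
python3 - <<'E'
from rig import *
print(get_obs()['ee_pos'],get_obs()['gripper_width']); sign_off()
E
```

```text
time: 17.12
ee_pos: [0.5269, 0.1929, 0.247]
tool_rot: [0.038, 0.999, 0.0, 0.0]
wrist_force: [0.4, 0.2, -1.9]
gripper_width: 0.0114
[0.52693366 0.1929118  0.24696333] 0.01142996283527048
the job is handed in; nothing more can be done
```

I turned the latch, opened the flap and drew the filter plate out of the middle slot. I handed the job in at about 17 s with the plate held over the grey tray; no verdict was reported.

- **Latch:** turned clockwise to about 1.46 rad, worked out from the tool's heading. Later pictures show the tongue pointing away from the flap.
- **Flap:** swung open to about 1.7 rad, leaning back. It was still standing there in the last pictures.
- **Filter plate:** gripped at the tab with a 50 N grip setting, finger opening about 11 mm. It hung upright in the side picture.
- **Final position:** TCP at (0.527, 0.193), and I measured the tray's centre at (0.526, 0.193). I estimate the plate's centre at about 0.20 m and its lower edge at about 0.15 m above the bench.
- **Bystanders:** the baffles, hammer and brackets looked undisturbed in the pictures, but I did not measure how far they might have moved.

My first fit of the unit's position was off because I had mixed up some corners. I refitted it from a wrist picture taken above the unit, and that fit matched the later views to within a pixel or so. After the last pictures I made one more move, 2 cm down and about half a centimetre sideways, and checked it only by the arm's readings. No check failed.

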